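Feed the weld coupon tray past the pedal gate

TASK

Push the steel coupon tray along the chute, fully home against the end stop, and let the gate close again behind its load box. The gate bars the way: press its long pedal down with one fingertip and keep it held down there while another finger of the same hand pushes the tray by its upright rear plate, so that the gate never touches the tray. Only press and push: do not grasp or lift the tray, leave the tools and other loose things where they are, and finish with the hand clear.

Things in the scene. Friction and masses are not known exactly. Their poses are not given: they have to be found in the camera images.
- chute: Aluminium chute fixed to the table, open on top. Origin: on the table, on the centre line, below the gate. +y: the way the tray travels; +x: away from the robot; yaw within 15 deg. Runs from y=-290 mm to the end stop (40 mm high) at y=+102. Floor 4 mm thick, 64 mm wide inside. Near wall x=-38 to -32 mm, 36 mm high; far wall x=32 to 38, 28 mm high.
- gate_line (a point): Point of the chute floor (top face) on the centre line, below the gate blade; chute frame (0, 0, 4) mm.
- chute_end (a point): Point on the chute floor at the face of the end stop, on the centre line; chute frame (0, 102, 4) mm.
- gate (a joint): Angle of the sprung gate, rad: 0 closed, 0.70 fully open (stop). It turns about a level hinge rod along the near wall. Pressing the pedal down by an angle opens it by as much, wherever along its length it is pressed, and takes about 3 to 12 N, more the nearer the rod. The tray passes under the blade above 0.40. Released, it shuts by itself. The tray cannot push it open.
- gate_hinge (a point): Axis of the hinge rod (8 mm thick) at the gate: chute frame (-40, 0, 46) mm. The rod runs along the chute's y from -285 to +15 mm.
- pedal_mid (a point): Middle of the pedal's top face; moves with the gate. The pedal is a steel plate 4 mm thick on the robot's side of the hinge rod, 8 to 58 mm out from the rod's axis (this point: 31.5 mm) and from y=-285 to -45 mm of the chute. Closed, it slopes up and outward by 0.30 rad; with the gate at 0.55 it slopes down by 0.25 rad.
- gate_blade (a point): Middle of the foot of the gate blade, which hangs into the chute: 20 mm wide (chute x=2 to 22 mm), 4 mm thick, foot 12 mm above the table when closed. A flat arm carries it over the chute from the rod; its top is about 55 mm above the table closed, about 90 mm open. Moves with the gate.
- tray: Dark steel tray lying loose in the chute, 0.4 to 0.85 kg, 166 mm long, 58 wide, axes parallel to the chute's. Origin: underside below the middle of the load box (y=-45 to +45 mm, 23 high, five steel coupons fixed in it). Behind it a tongue 5 mm high, then the push plate. Starts with its nose 25 to 60 mm before the gate; home with its origin at chute y=57 mm, nose at the end stop.
- push_face (a point): On the rear face of the tray's upright push plate, 50 mm above the tray's underside (54 above the table), 121 mm behind the tray's origin. The plate is 50 mm wide, 62 high, 6 thick, at the end of the tongue, over which the gate can close without touching. It stays upstream of the gate, at chute y=-64 mm when home.
- tray_nose (a point): Middle of the tray's front face, 45 mm ahead of its origin, 11.5 mm above its underside.
- hammer: Loose hammer lying on the table, a bystander.
- wrench: Loose wrench lying on the table, a bystander.
- jar: Loose white jar, 60 mm across, 90 mm high, beyond the chute, a bystander. Origin under its centre.
- spool: Loose copper-coloured wire spool standing on its flange, 80 mm across, 45 mm high, a bystander. Origin under its centre.
- magnet: Loose flat welding magnet, 75 x 50 x 16 mm, beyond the chute, a bystander. Origin under its centre.
- offcut: Loose steel offcut, 70 x 35 x 10 mm, on the robot's side of the chute, a bystander. Origin under its centre.
- brush: Loose brush lying on the table, a bystander.

How it is judged:
On the way, in this order (a step that is already met when the one before it is completed fails the run):
1. a finger holds the pedal down, the gate open, with the tray still before the gate (value of joint gate above 0.36 rad and contact force between the fingers and gate above 0.5 N and y of tray_nose in the frame of chute below -0.004 m), for 0.1 s.
2. the tray's load box is under the gate while a finger still holds the pedal down (value of joint gate above 0.36 rad and contact force between the fingers and gate above 0.3 N and y of tray_nose in the frame of chute between 0.03 and 0.085 m), for 0.1 s.
At the end, for the whole second after the job is handed in: The tray lies flat and at rest on the chute floor with its nose within 6 mm of the end stop, and the gate has closed (below 0.05 rad) behind its load box (y of tray_nose in the frame of chute above 0.096 m and x of tray_nose in the frame of chute between -0.006 and 0.006 m and height (world z) of tray below 0.008 m and angle between tray's own z axis and vertical below 0.05 rad and value of joint gate below 0.05 rad and linear speed of tray below 0.01 m/s); the robot touches nothing.
It fails at once if the gate and the tray touch (more than 1.5 N) (contact force between gate and tray above 1.5 N).
It fails at once if the tray is lifted more than 10 mm off the chute floor or tipped (height (world z) of tray above 0.014 m or angle between tray's own z axis and vertical above 0.2 rad).
It fails at once if a bystander is moved more than 20 mm (distance of any of hammer, wrench, jar, spool, magnet, offcut, brush from where it was at the start of the episode above 0.02 m).
It also fails if it takes over 45 s, if anything falls off the work surface, if the arm or the gripper's body presses on something with over 40 N, if the wrist force passes 120 N, or if a joint passes its speed limit or range.

ROBOT

A 7-joint arm with a two-finger parallel gripper is mounted at the origin on the work surface. World frame = base frame: x ahead of the robot, y to its left, z up, the work surface at z = 0. Lengths are in m, angles in rad, forces in N, time in s.
With the tool pointing down it reaches from about 0.35 to 0.9 m from the base axis. Payload 8.1 kg.
Tool frame: the origin (TCP) lies at the very end of the fingers, on their centre line; the grasp point (between the pads) lies 19 mm behind it (manip.pinch_z is the distance from the TCP to the grasp point, in m); z points along the fingers, y is the line along which they close (so a half turn about z gives the same grasp; the last joint's range is limited). The gripper opens to 85 mm and grips with 20 to 120 N. Pads are 22 mm wide; open, the fingers measure 114 mm over their backs; the gripper's body (76 mm by 85 mm) begins 54 mm behind the grasp point. The pads swing forward as they close: fully open they stand 13 mm farther back than shut.
Start: joints at [-1.312, 0.434, 0.025, 1.573, -0.012, 1.134, -0.075], TCP at [0.221, 0.585, 0.231] pointing down, gripper open.
Joint ranges: [-2.62, 2.62], [-0.44, 2.09], [-1.27, 1.32], [0.08, 2.57], [-1.32, 4.46], [0.12, 2], [-2.74, 2.74]. Speed limits (rad/s): [2.22, 2.22, 3.01, 3.01, 3.14, 3.14, 3.14].

INTERFACE

Orientations are given as a rotation vector (axis times angle).
In Python, from cell import manip, optics, nets gives the robot as it stands. Calls block until the motion is done:
- manip.move_pose(position, orientation): joint-space move of the TCP to a pose.
- manip.line_to(position, rotation=None, rate=0.15): straight line of the TCP; rotation=None keeps the orientation; rate is the mean speed in m/s.
- manip.move_j(angles): joint-space move.
- manip.let_go() and manip.close(): open the fingers fully, or close them until they stop; the grip force is fixed at half the most.
- manip.dwell(seconds).
- manip.solve_ik(position, orientation): joint angles nearest the present ones, or None.
- manip.observe(): the state.
- optics.get_image(name): name is "side" or "top" or "wrist"; returns (picture, depth): 400x640x3 uint8, red, green, blue; 400x640 float32, m along the optical axis (not along the pixel's ray), 0 where there is no reading.
- optics.camera_model(name): a dict with "camera_matrix" (3x3 intrinsics, pixels), "position" and "rotation" of the camera in the world. Camera axes: x right, y down, z forward; pixel columns grow to the right and rows downward; lengths in m; the calibration is good to about 2 mm. A picture is of the moment at which its call begins: read the wrist's pose just before it. camera_model takes no time and is no camera call; for the wrist camera it gives the pose at the moment of the call.
A pose or a line that the arm cannot do raises manip.Unreachable and nothing moves.
- manip.hand_in(): hands the job in; it is judged then, once.
Trained networks look in the newest picture that a camera, given by its name, has taken for a name from the list of things; names that differ only in an ending like _2 or _b are one class to them, and where a whole thing is asked for, a point or a joint stands for the part that bears it (a point fixed in the world has none). Each returns a list of dicts, best first, with "confidence" (0 to 1); they miss things now and then, are a little off and sometimes report something else, mostly with a low value. They report only what shows in the picture. A call takes as long as a camera call.
- nets.search_frame(camera, target): "point" ([x, y, z] in m, in world coordinates, good to about 4 mm: the middle of the surface that is visible of it).
- nets.place_of(camera, target): "point" ([x, y, z] in m, in world coordinates, good to about 4 mm: a listed point, or the origin of a listed thing).
The state is a dict: "t": time; "qpos": joint angles; "qvel": joint speeds; "joint_efforts": joint torques, N m; "tcp_pos": TCP position; "orientation": TCP orientation; "ft_force": force on the tool from outside, world axes, zero at the start; "ft_torque": the same for the moment, N m; "gripper_width": finger opening in m; "grip_force": force on a finger pad.
Only numpy, scipy, OpenCV 4.12 (cv2) and the standard library are available. Lean on these libraries where they do the work, as an engineer would, in place of code of your own. Each camera call takes 0.05 s, during which the arm holds its last target. There are 200 camera calls.

## Working session

There is one attempt and no reset: what is moved stays moved. The work goes in short steps, each a Python script; the robot and the scene stay as the last script left them, time stands still between calls to the robot, and variables do not carry over. Pictures are saved under pics/ and viewed, at most 10 in all, crops included, and the job is handed in when it is done.

```bash
mkdir -p pics; ls; python3 - <<'E'
from cell import manip, optics, nets
import cv2, numpy as np
for c in ("top","side"):
    im,d=optics.get_image(c); cv2.imwrite(f"pics/{c}0.png",im[:,:,::-1])
    m=optics.camera_model(c); print(c,np.round(m["position"],3))
    for n in ("gate_line","chute_end","gate_hinge","pedal_mid","push_face","tray_nose","gate_blade","chute","tray"):
        r=nets.place_of(c,n)
        print(n,[(np.round(q["point"],4).tolist(),round(q["confidence"],2)) for q in r[:2]])
s=manip.observe();print(s["t"],s["tcp_pos"],s["orientation"],s["gripper_width"],s["ft_force"])
E
```

```text
pics
top [0.478 0.024 1.139]
gate_line [([0.6155, 0.1425, 0.0053], 0.68), ([0.6135, 0.1423, -0.0039], 0.23)]
chute_end [([0.637, 0.2406, 0.0033], 0.82)]
gate_hinge [([0.573, 0.1476, 0.0457], 0.83)]
pedal_mid [([0.5179, 0.0005, 0.0573], 0.91), ([0.6245, 0.1416, 0.0126], 0.57)]
push_face [([0.5726, -0.076, 0.0537], 0.64)]
tray_nose [([0.6064, 0.0908, 0.0141], 0.85)]
gate_blade [([0.6296, 0.1429, 0.0095], 0.57)]
chute [([0.6149, 0.1463, -0.0021], 0.93), ([0.6054, -0.3569, 0.0015], 0.4)]
tray [([0.5773, 0.1518, 0.0465], 0.16)]
side [ 0.254 -0.564  0.871]
gate_line [([0.6161, 0.1421, 0.0064], 0.6)]
chute_end [([0.6364, 0.2441, 0.0032], 0.71)]
gate_hinge [([0.5779, 0.1503, 0.0488], 0.82), ([0.5713, -0.0749, 0.0556], 0.35)]
pedal_mid [([0.5167, -0.0025, 0.058], 0.76)]
push_face [([0.5743, -0.0755, 0.0558], 0.77), ([0.3299, -0.3213, 0.0007], 0.64)]
tray_nose [([0.6048, 0.0864, 0.0178], 0.56), ([0.6357, 0.2455, 0.0049], 0.34)]
gate_blade [([0.6294, 0.1394, 0.015], 0.95), ([0.4733, 0.2069, -0.0035], 0.16)]
chute [([0.615, 0.1442, -0.0028], 0.91)]
tray [([0.6023, 0.0411, 0.0037], 0.87)]
1.0 [0.22126533 0.5845709  0.23133044] [5.65349100e-01 3.09029572e+00 1.62891035e-04] 0.08535031838161733 [ 0.12202793 -0.59214061  0.13666266]
```

View pics/top0.png

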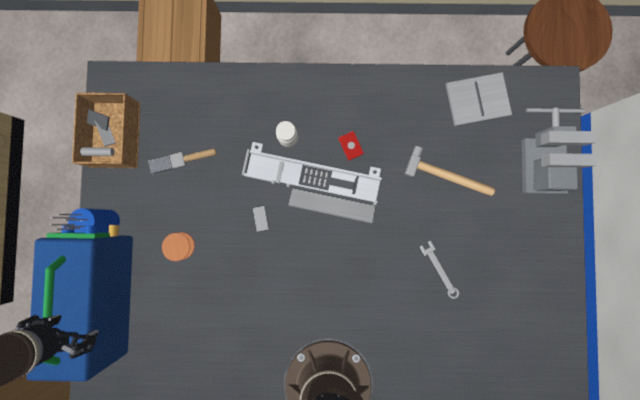

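View pics/side0.png

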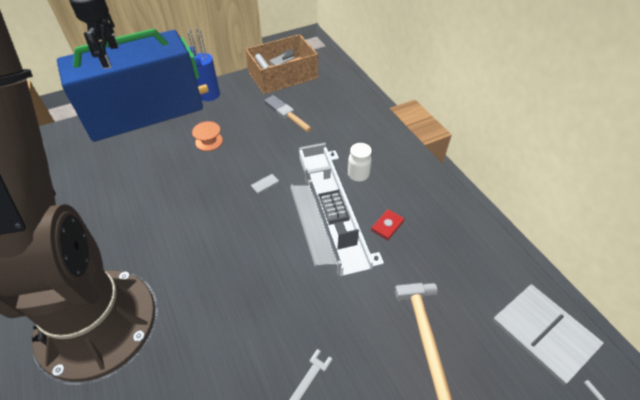

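Top view: the chute runs from (378,190) to the end stop at (248,165), with the pedal strip around (332,205), and the tray's plate at about (372,190). The side view agrees with this. Next I'll fit the chute frame and go to a hover pose.

```bash
cat > h.py <<'E'
from cell import manip, optics, nets
import numpy as np, json, os
from scipy.spatial.transform import Rotation as R
if os.path.exists("ch.json"): O,YAW=(lambda d:(np.array(d[0]),d[1]))(json.load(open("ch.json")))
def w(x,y,z):
    c,s=np.cos(YAW),np.sin(YAW); return np.array([O[0]+c*x-s*y,O[1]+s*x+c*y,z])
def c(p):
    d=np.array(p)[:2]-O; cs,s=np.cos(YAW),np.sin(YAW); return np.array([cs*d[0]+s*d[1],-s*d[0]+cs*d[1],p[2]])
ROT=np.deg2rad(10)
def ori(flip=0):
    phi=YAW+ROT+np.pi*flip; y=np.array([np.cos(phi),np.sin(phi),0]); z=np.array([0,0,-1.])
    return R.from_matrix(np.c_[np.cross(y,z),y,z]).as_rotvec()
def net(cam,n):
    optics.get_image(cam); r=nets.place_of(cam,n); return (np.round(c(r[0]["point"])*1e3,1),round(r[0]["confidence"],2)) if r else None
def f(): return np.round(manip.observe()["ft_force"],1)
E
python3 - <<'E'
import numpy as np, json
from scipy.optimize import least_squares
M=[((0,0),(.6155,.1425)),((0,0),(.6161,.1421)),((0,102),(.637,.2406)),((0,102),(.6364,.2441)),((-40,0),(.573,.1476)),((-40,0),(.5779,.1503)),
((-70.7,-165),(.5179,.0005)),((-70.7,-165),(.5167,-.0025)),((12,0),(.6296,.1429)),((12,0),(.6294,.1394)),((0,0),(.6149,.1463)),((0,0),(.615,.1442))]
m=np.array([a for a,b in M])/1e3; q=np.array([b for a,b in M])
# tray points: only x=0 line constraint
T=np.array([(.5726,-.076),(.5743,-.0755),(.6064,.0908),(.6048,.0864)])
def r(p):
    c,s=np.cos(p[2]),np.sin(p[2]); Rm=np.array([[c,-s],[s,c]])
    return np.r_[(m@Rm.T+p[:2]-q).ravel(), .7*((T-p[:2])@Rm)[:,0]]
s=least_squares(r,[.615,.143,-.2]); print(s.x,np.round(s.fun*1e3,1)); json.dump([s.x[:2].tolist(),s.x[2]],open("ch.json","w"))
import h
print([np.round(h.c([*t,0])*1e3,1) for t in T])
from h import *
for fl in (0,1):
    qs=[manip.solve_ik(w(-.037,y,.03),ori(fl)) for y in (-.255,-.08)]; print(fl,[None if a is None else np.round(a,2) for a in qs])
E
```

```text
[ 0.61646775  0.14361842 -0.1945724 ] [ 1.   1.1  0.4  1.5 -0.8  3.1 -0.2 -0.4  4.2  3.8 -0.7  1.1 -2.7 -5.1
 -1.5 -2.1 -1.4 -1.6 -1.2  1.9  1.6 -2.7  1.5 -0.6 -0.4  0.7  0.2 -0.3]
[array([  -0.6, -224. ,    0. ]), array([   1. , -223.1,    0. ]), array([  0.3, -53.8,   0. ]), array([ -0.4, -58.4,   0. ])]
0 [array([-0.27,  0.6 ,  0.5 ,  2.01, -0.46,  0.64,  0.51]), array([-0.57,  0.63,  0.5 ,  1.94, -0.46,  0.69,  0.2 ])]
1 [array([-0.62,  0.88,  1.14,  2.04, -1.02,  0.96, -2.09]), array([-0.07,  0.6 , -0.22,  1.89,  0.2 ,  0.67,  2.72])]
```

```bash
python3 - <<'E'
from h import *
import cv2
manip.move_pose(w(-.037,-.257,.15),ori())
for n in ("push_face","pedal_mid"): print(n,net("top",n),net("side",n))
print("blade",net("side","gate_blade"))
im,d=optics.get_image("wrist"); cv2.imwrite("pics/w1.png",im[:,:,::-1])
for n in ("push_face","pedal_mid"):
    r=nets.place_of("wrist",n); print(n,[(np.round(c(q["point"])*1e3,1),q["confidence"]) for q in r[:2]])
im,d=optics.get_image("side"); 
cv2.imwrite("pics/s1.png",cv2.resize(im[120:300,220:460,::-1],None,fx=3,fy=3))
s=manip.observe();print(s["t"],c(s["tcp_pos"]),f())
E
```

```text
push_face (array([  -1.3, -224.8,   54.7]), 0.67) (array([  -2.8, -222.4,   57.1]), 0.64)
pedal_mid (array([ -69.6, -163.5,   57.5]), 0.59) (array([ -68.8, -163.1,   54.7]), 0.85)
blade (array([   1.6, -101.6,    5.5]), 0.27)
push_face [(array([  -0.7, -219.4,   55.1]), 0.76)]
pedal_mid [(array([ -66. , -165.9,   57.7]), 0.76)]
4.375 [-0.03700976 -0.25702286  0.15000197] [-0.  -0.2 -0.2]
```

View pics/w1.png

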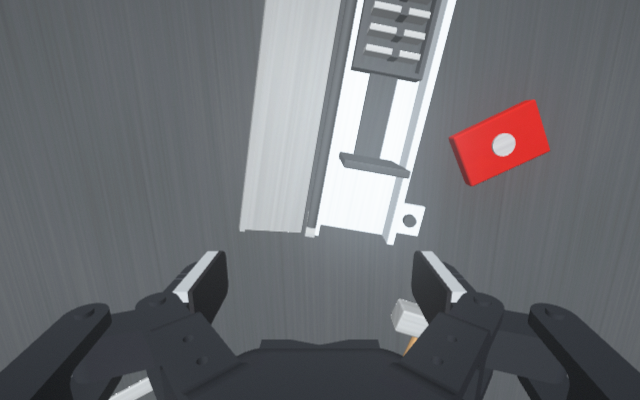

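View pics/s1.png

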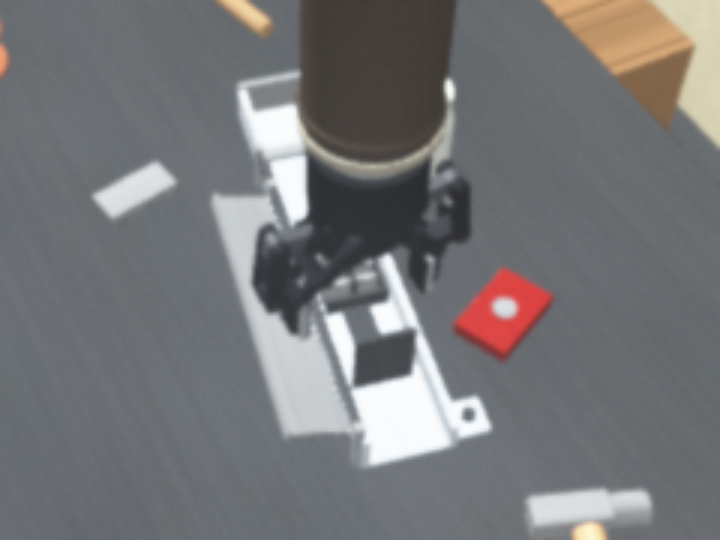

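Wrist view: the push plate is at about (375,163), the pedal at about (290,110), and the two pads are at columns 205 and 440, set to straddle the near wall. Side view: the hand is upright behind the tray. Next I'll descend in steps, watching the force.

```bash
python3 - <<'E'
from h import *
manip.line_to(w(-.037,-.256,.078),rate=.12)
f0=manip.observe()["ft_force"]
for z in np.arange(.074,.030,-.004):
    manip.line_to(w(-.037,-.256,z),rate=.05)
    o=manip.observe(); F=o["ft_force"]-f0; print(round(z,3),np.round(F,1),round(o["tcp_pos"][2],4),np.round(o["ft_torque"],2))
    if abs(F[2])>2: break
print(o["t"])
E
```

```text
0.074 [-0.3 -0.2  0.3] 0.0743 [-0.02  0.02  0.04]
0.07 [ 0.1 -0.8 -0. ] 0.0698 [-0.02  0.03 -0.01]
0.066 [-0.8  0.3  0.8] 0.0657 [ 0.05 -0.01  0.  ]
0.062 [-0.4  0.1  0.6] 0.0617 [ 0.02 -0.03  0.05]
0.058 [ 0.3 -0.3  0.4] 0.0577 [ 0.07  0.   -0.01]
0.054 [-0.2 -0.3  0.9] 0.0537 [ 0.    0.02 -0.06]
0.05 [0.4 0.3 0.3] 0.0498 [ 0.03  0.02 -0.03]
0.046 [0.5 0.3 2.7] 0.046 [0.   0.08 0.06]
7.125
```

```bash
python3 - <<'E'
from h import *
import cv2
for z in (.038,.031,.025):
    manip.line_to(w(-.037,-.256,z),rate=.05)
    o=manip.observe(); print(z,np.round(o["ft_force"],1),round(o["tcp_pos"][2],4),np.round(o["ft_torque"],2))
print("blade",net("side","gate_blade"),net("top","gate_blade"),net("side","pedal_mid"),net("wrist","pedal_mid"),net("wrist","push_face"))
im,d=optics.get_image("side"); cv2.imwrite("pics/s2.png",cv2.resize(im[130:280,260:420,::-1],None,fx=4,fy=4)); 
print(manip.observe()["t"])
E
```

```text
0.038 [0.1 0.1 3.2] 0.0379 [0.03 0.09 0.  ]
0.031 [-0.2  0.8  4.6] 0.0311 [-0.04  0.26 -0.02]
0.025 [-0.5 -0.5  4.8] 0.0252 [-0.01  0.11  0.08]
blade None (array([22.3, -0. , 44. ]), 0.59) (array([ -71. , -163.2,   41. ]), 0.91) (array([ -70.4, -164.3,   39.8]), 0.74) (array([  -2.4, -220.8,   51. ]), 0.78)
8.5417
```

View pics/s2.png

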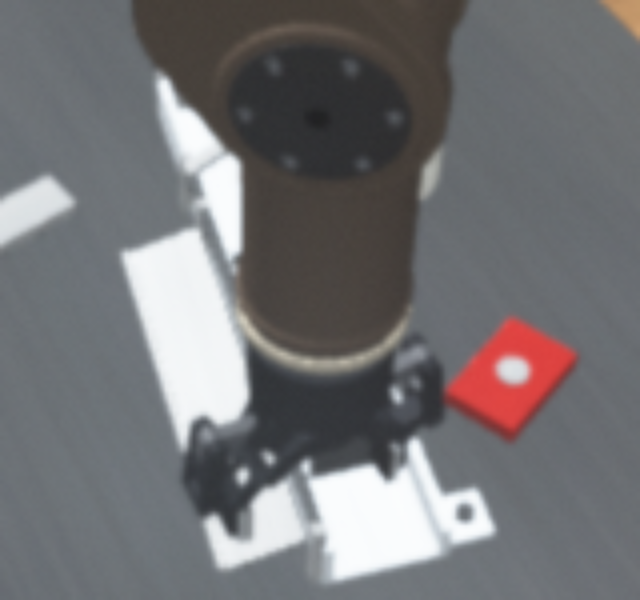

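Side view: the pedal is pressed flat and bright at about (215,540), with the push finger inside the chute behind the tray at about (390,460). Gate is at about 0.55 rad from the blade foot (z 44 mm) and pedal height. Now pushing.

```bash
python3 - <<'E'
from h import *
ax=w(0,1,0)-w(0,0,0)
def st(y):
    o=manip.observe(); print(round(y,3),"fy",round(float(ax@o["ft_force"]),1),np.round(o["ft_force"],1),round(o["t"],2))
for y in np.arange(-.246,-.165,.010):
    manip.line_to(w(-.037,y,.025),rate=.05); st(y)
print(net("wrist","push_face"),net("wrist","pedal_mid"),net("top","gate_blade"),net("top","tray_nose"))
E
```

```text
-0.246 fy 1.7 [-0.8  1.9  5.1] 8.89
-0.236 fy -2.0 [-1.9 -1.7  5.3] 9.24
-0.226 fy -1.8 [-1.1 -1.6  4.9] 9.59
-0.216 fy -1.7 [-1.7 -1.4  4.6] 9.94
-0.206 fy -0.5 [-0.9 -0.3  4. ] 10.29
-0.196 fy -1.6 [-1.4 -1.3  4. ] 10.64
-0.186 fy -1.8 [-1.5 -1.6  4.5] 10.99
-0.176 fy -1.2 [-0.6 -1.1  3.4] 11.34
-0.166 fy -1.4 [-1.8 -1.   3.9] 11.69
(array([  -2.8, -146. ,   54.3]), 0.71) (array([ -71. , -166.5,   39.9]), 0.61) (array([23. , -1. , 46.1]), 0.56) (array([-5.2, 19.7, 15.4]), 0.96)
```

```bash
python3 - <<'E'
from h import *
ax=w(0,1,0)-w(0,0,0)
def st(y):
    o=manip.observe(); F=float(ax@o["ft_force"]); print(round(y,4),"fy",round(F,1),np.round(o["ft_force"],1),round(o["t"],2)); return F
for y in np.arange(-.156,-.095,.010):
    manip.line_to(w(-.037,y,.025),rate=.05)
    if st(y)<-9: break
else:
    for y in np.arange(-.094,-.072,.002):
        manip.line_to(w(-.037,y,.025),rate=.03)
        if st(y)<-9: break
print(net("wrist","push_face"),net("wrist","pedal_mid"),net("top","gate_blade"),net("top","tray_nose"))
E
```

```text
-0.156 fy -2.3 [-1.8 -1.9  4.7] 12.44
-0.146 fy -1.7 [-2.1 -1.3  3.7] 12.79
-0.136 fy -1.5 [-1.6 -1.2  4.5] 13.14
-0.126 fy -2.1 [-1.8 -1.8  4.3] 13.49
-0.116 fy -1.9 [-1.  -1.7  4.4] 13.84
-0.106 fy -2.2 [-1.5 -1.9  3.7] 14.19
-0.096 fy -2.0 [-1.1 -1.8  4.4] 14.54
-0.094 fy -5.1 [-1.9 -4.8  4.2] 14.79
-0.092 fy -5.7 [-2.8 -5.3  4.6] 15.04
-0.09 fy -5.5 [-3. -5.  5.] 15.29
-0.088 fy -5.2 [-2.  -4.9  4.2] 15.54
-0.086 fy -4.7 [-1.7 -4.4  4.7] 15.79
-0.084 fy -4.6 [-1.5 -4.4  4.4] 16.04
-0.082 fy -3.9 [-1.5 -3.7  5.5] 16.29
-0.08 fy -10.3 [ -2.9 -10.    6.4] 16.54
(array([ -0.9, -59.1,  55.3]), 0.74) None None (array([ -5.4, 100.8,  15.5]), 0.76)
```

```bash
python3 - <<'E'
from h import *
import cv2
manip.line_to(w(-.037,-.0785,.025),rate=.03); print(f())
manip.line_to(w(-.037,-.095,.025),rate=.05); print(f())
manip.line_to(w(-.037,-.095,.16),rate=.06); print(f())
manip.line_to(w(-.16,-.16,.25),rate=.2)
for n in ("tray_nose","push_face","gate_blade","pedal_mid","chute_end"): print(n,net("top",n),net("side",n))
im,d=optics.get_image("side"); cv2.imwrite("pics/s3.png",cv2.resize(im[130:280,260:420,::-1],None,fx=4,fy=4))
im,d=optics.get_image("top"); cv2.imwrite("pics/t3.png",cv2.resize(im[120:250,220:400,::-1],None,fx=4,fy=4))
print(manip.observe()["t"])
E
```

```text
[ -3.4 -13.5   6.7]
[-0.5  0.1  4. ]
[ 0.7 -0.2  0.1]
tray_nose (array([ -5.6, 103.4,  17.3]), 0.81) (array([ -2.1, 101.2,  16.8]), 0.71)
push_face (array([ 2.3, -3. ,  6. ]), 0.49) (array([ -1.5, -62.7,  54.2]), 0.84)
gate_blade (array([14.7, -1. , 11.3]), 0.77) (array([10.4, -1. , 11.9]), 0.96)
pedal_mid (array([ -70.5, -164.6,   60.2]), 0.65) (array([ -70.4, -166.2,   57.8]), 0.89)
chute_end (array([ -2. , 100. ,   4.2]), 0.87) (array([ -1.6, 104.4,   1. ]), 0.83)
22.15
```

View pics/t3.png

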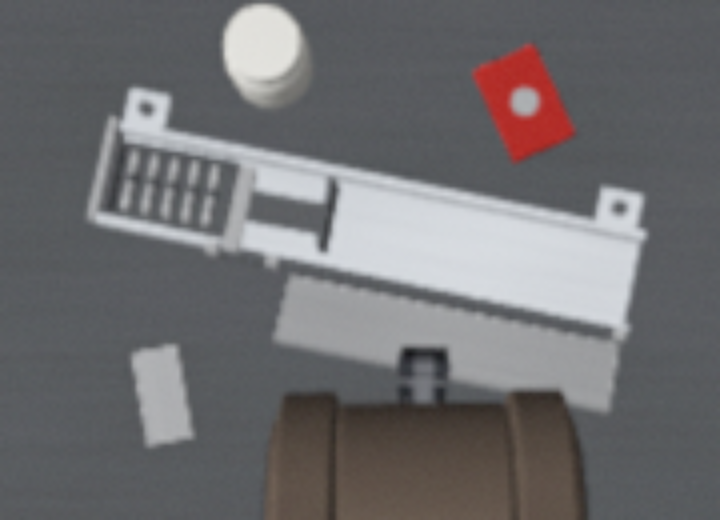

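The top view shows the load box against the end stop at about (105,170) and the gate arm down behind it at about (238,205). The plate is at about (330,215), and the hand is clear.

```bash
python3 -c "
from cell import manip
print(manip.hand_in())"
```

```text
the job is handed in; nothing more can be done
None
```

The tray is home against the end stop, the gate has closed behind its load box, the hand is clear, and the job is handed in (no verdict was returned).

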